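# Set the display riser's sliding leg to its mark and shut the cam lever

## Robot

A 6-joint arm with a two-finger parallel gripper is mounted at the origin on a cart in front of the work surface, level with it; the furniture and walls round the work are solid. World frame = base frame: x ahead of the robot, y to its left, z up, the work surface at z = 0. Lengths are in m, angles in degrees, forces in N, time in s.
With the tool pointing down it reaches from about 0.3 to 0.75 m from the base axis. Payload 8.5 kg.
Tool frame: the origin (TCP) lies midway between the tips of the shut fingers; the grasp point (between the pads) lies 19 mm behind it; z points along the fingers, y is the line along which they close (so a half turn about z gives the same grasp; the last joint's range is limited). The gripper opens to 85 mm and grips with 20 to 120 N. Pads are 22 mm wide; open, the fingers measure 114 mm over their backs; the gripper's body (76 mm by 85 mm) begins 54 mm behind the grasp point. The pads swing forward as they close: fully open they stand 13 mm farther back than shut.
Start: joints at [-12.336, 21.807, 74.336, -0, 83.858, -12.336], TCP at [0.55, 0, 0.231] pointing down, gripper open.
Joint ranges: [-178.18, 178.18], [-50.72, 133.34], [12.68, 142.11], [-81.47, 261.47], [9.98, 163.14], [-165.26, 165.26]. Speed limits (degrees/s): [136.94, 136.94, 180, 180, 180, 180].

## Interface

Orientations are given as a 3x3 rotation matrix whose columns are the frame's x, y, z axes.
In Python, from rig import env, get_image, close_job gives the robot as it stands.
- The arm moves only by the tool step_arm, never from a script. Its argument "targets" is a list of rows, each a list of 2 entries, a list of its own where there are three numbers: the shift along the tool's x, y, z as a fraction of full scale, then the turn, a rotation vector about the tool's x, y, z as a fraction of full scale. In form: [[[x, y, z], [wx, wy, wz]], ...]. A call has 1 to 10 rows; each row is the pose to reach, as a shift and turn from the pose commanded when the call began, along the tool's axes at that moment; what a row does not reach only later rows make up. Full scale, the value 1, is 0.3 m for a shift and 45 degrees for a turn. A row lasts 1/12 s, in which the tool goes at most 41.7 mm and 7.16 degrees, less where a joint would pass 70% of its speed; a pose out of reach is approached as far as the arm can. A call with a number of a shift or a turn outside -1 to 1 is refused whole. A call with a gripper value outside its range is refused whole. "jaw" is the finger opening in mm, from 0 to 85.4, set as the call begins (left out, the last holds). The fingers move at their own pace and stop on an object; "grip_force" is the grip in N (left out, the last holds). Time passes only in rows, so rows that repeat a pose let the fingers close. It gives the time, the measured TCP pose, the force, the opening and the grip force at its end, in the units of the state.
- env.observe(): the state, without advancing time (a new reading comes with each control period).
- get_image(name): name is "scene" or "side" or "wrist"; returns a dict with "img" (400x640x3 uint8, red, green, blue), "z_map" (400x640 float32, m along the optical axis (not along the pixel's ray), 0 where there is no reading), "intrinsics" (3x3 intrinsics, pixels), "rvec" (rotation vector, rad) and "tvec" (3), from world to camera coordinates, as OpenCV has them. Camera axes: x right, y down, z forward; pixel columns grow to the right and rows downward; lengths in m; the calibration is good to about 2 mm. A picture is of the moment at which its call begins.
- close_job(): hands the job in; it is judged then, once.
The state is a dict: "time_s": time; "q": joint angles; "qvel": joint speeds; "joint_efforts": joint torques, N m; "position": TCP position; "tool_rot": TCP orientation; "ft_force": force on the tool from outside, world axes, zero at the start; "wrist_torque": the same for the moment, N m; "grip_width": finger opening in m; "gripper_force": force on a finger pad.
Only numpy, scipy, OpenCV 4.12 (cv2) and the standard library are available. Lean on these libraries where they do the work, as an engineer would, in place of code of your own. Each camera call takes 0.05 s, during which the arm holds its last target. There are 200 camera calls.

## Task

Draw the sliding leg of the display riser out, against its spring, until the pointer on its cross foot lines up with the clip set on the scale rail; hold it there and, without letting it slip, squeeze the cam lever shut flat against the leg. Do not shut the lever before the leg is at the mark, leave the clip, the pastry, the mug and the jar where they are, and finish still holding the leg at the mark with the lever shut: do not let go, the spring would draw it back in.

Things in the scene. Friction and masses are not known exactly. Their poses are not given: they have to be found in the camera images.
- riser: Display riser, fixed: dark steel plate 130x150x10, box sleeve, wooden top 120x150 on four rods, upper face 96 high, with a pastry on it. Origin on the surface under the sleeve's middle line; x points away from the robot (turned by its yaw), y left, z up. The leg comes out of the sleeve's mouth (x = -65 mm) along -x at y = 0. A scale rail 12 wide, 8 high lies at y = -95, x +5 to -275 mm.
- foot_back (a point): Middle of the cross foot's back face (towards the sleeve), 32 mm up, axes as the riser's; at riser x = -150 mm with the leg in. The leg is a steel bar 18 wide, 24 high (z 20 to 44) with a dark cross foot (a T) 140 wide, 16 thick, z 5 to 55. Open fingers fit from above either side of the bar just behind the foot and can pull this face; closing there presses the lever on.
- leg_pointer (a point): Tip of the pointer blade (3 thick) at the right end of the cross foot, 8 mm in front of the foot's back face, 85 mm right of the bar's middle line, 26 mm up; axes as the riser's.
- length_mark (a point): Length mark: middle of the thin upright fin (3 thick, top 32 mm high) of the small clip (14x20 mm) on the scale rail. The leg is right when leg_pointer and this have the same x in the riser's frame. The clip sits stiffly (20 N); axes as the riser's.
- lever_tip (a point): Free end of the cam lever, 32 mm up. The lever is a dark paddle 8 thick, 21 high, 54 long on an upright pin at the left of the bar, 56 mm behind the foot's back face and 15 mm left of the bar's middle line; its free end points to the foot.
- leg_slide (a joint): How far the leg is drawn out, m: 0 fully in, 0.11 the stop. A spring pulls it in with about 3 N at 0 and 7 N at the end (damped), whether the lever is open or shut. Starts at 0.
- mark_clip (a joint): Position of the clip on the same scale, m, 0.03 to 0.085: leg and mark are level when leg_slide equals this.
- cam_lever (a joint): Cam lever angle, rad: 0 shut flat along the bar's left side (bar and lever then 28 mm across, y -9 to +19 mm), grows as the free end swings out to the left; starts at 0.35 to 0.5 (free end then 34 to 45 mm left of the bar's middle line). Stays where it is left; about 1.5 N at the free end moves it.
- pastry: Round pastry, about 94x93x62, on the riser's top, bystander. Origin: middle of its underside.
- mug: Green mug, 79x109x98, bystander to the left of the leg. Origin: middle of its underside.
- jar: Jam jar, 60 across, 70 high, bystander to the right of the scale rail. Origin: middle of its underside.

How it is judged (in metres and radians):
On the way:
1. the fingers hold the leg with its pointer within 5 mm of the mark, the lever still open (more than 0.25 rad) (x of leg_pointer in the frame of length_mark between -0.005 and 0.005 m and value of joint cam_lever above 0.25 rad and contact force between the fingers and leg_slide above 1 N), for 0.2 s.
At the end, for the whole second after the job is handed in: The pointer is within 5 mm of the mark along the leg, the cam lever is shut (under 0.1 rad), the leg is at rest, and the fingers still hold the leg (over 1.5 N) against its spring (x of leg_pointer in the frame of length_mark between -0.005 and 0.005 m and value of joint cam_lever below 0.1 rad and contact force between the fingers and leg_slide above 1.5 N and velocity of joint leg_slide between -0.01 and 0.01 m/s); the arm keeps its last pose, push and grip.
It fails at once if the lever is shut (under 0.15 rad) while the leg is more than 10 mm off the mark (value of joint cam_lever below 0.15 rad and (x of leg_pointer in the frame of length_mark above 0.01 m or x of leg_pointer in the frame of length_mark below -0.01 m)).
It fails at once if the clip is shifted by more than 4 mm (distance of length_mark from where it was at the start of the episode above 0.004 m).
It fails at once if pastry, mug or jar is shifted by more than 25 mm (distance of any of pastry, mug, jar from where it was at the start of the episode above 0.025 m).
It also fails if it takes over 40 s, if anything falls off the work surface, if the arm or the gripper's body presses on something with over 40 N, if the wrist force passes 120 N, or if a joint passes its speed limit or range.

## Working session

There is one attempt and no reset: what is moved stays moved. The work goes in short steps, Python scripts to look and compute and a tool call to move; the robot and the scene stay as the last step left them, time stands still between calls to the robot, and variables do not carry over. Pictures are saved under pics/ and viewed, at most 10 in all, crops included, and the job is handed in when it is done.

Besides the shell and the picture viewer there is one more tool, called after "Emit:" in YAML: its name, and indented under it one key for each argument. step_arm: Moves the arm, as the interface text tells. Its arguments: {"type":"object","properties":{"targets":{"type":"array","items":{"type":"array"}},"jaw":{"type":"number"},"grip_force":{"type":"number"}},"required":["targets"]}

```bash
mkdir -p pics
cat > h.py <<'E'
import numpy as np, cv2
from rig import env, get_image, close_job
def grab(n):
    d=get_image(n); d['R']=cv2.Rodrigues(np.array(d['rvec'],float))[0]; d['t']=np.array(d['tvec'],float).reshape(3); d['K']=np.array(d['intrinsics'],float); return d
def cloud(d):
    h,w=d['z_map'].shape; u,v=np.meshgrid(np.arange(w),np.arange(h)); z=d['z_map']
    K=d['K']; c=np.stack([(u-K[0,2])/K[0,0]*z,(v-K[1,2])/K[1,1]*z,z],-1)
    p=(c-d['t'])@d['R']; p[z<=0]=np.nan; return p
def ray(d,u,v,h):
    r=d['R'].T@np.linalg.solve(d['K'],[u,v,1]); o=-d['R'].T@d['t']; return o+r*(h-o[2])/r[2]
def save(d,n): cv2.imwrite('pics/'+n,d['img'][:,:,::-1])
E
python3 - <<'E'
from h import *
import pickle
D={n:grab(n) for n in('scene','side','wrist')}
pickle.dump(D,open('d0.pkl','wb'))
for n in D: save(D[n],n+'0.png')
a=np.vstack([D['scene']['img'],D['side']['img']])
E
```

```text
(no output)
```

View pics/scene0.png

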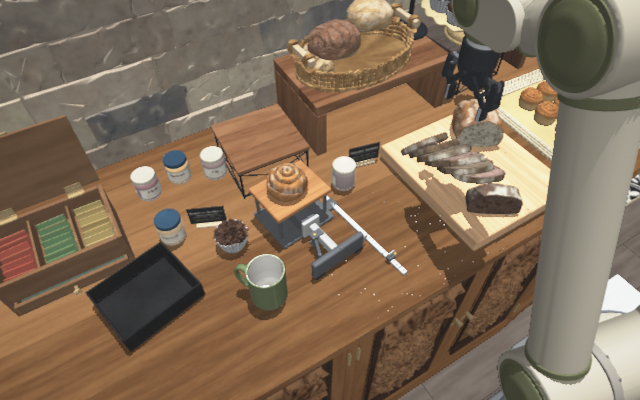

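View pics/side0.png

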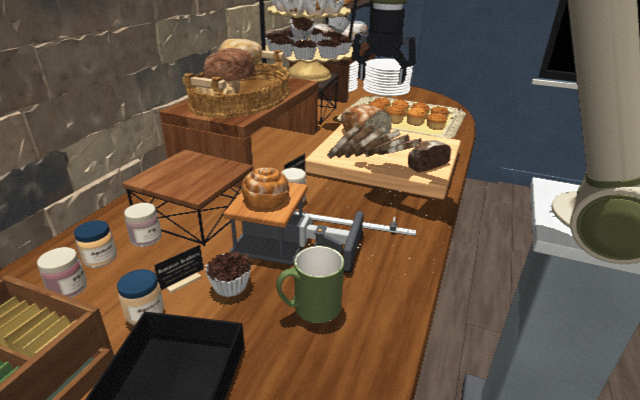

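View pics/wrist0.png

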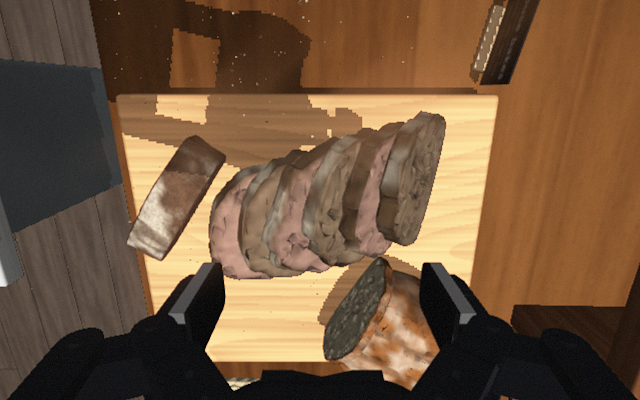

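The scene view shows the riser (290,200), leg (320,235), cross foot (338,255), rail from (330,195) to (405,270) with the clip at about (390,253). The mug is at (265,280) and the jar at (343,172). The wrist camera sees only the bread board so far.

Run:
```python
from h import *
import pickle
D=pickle.load(open('d0.pkl','rb'))
for n,pts in (('scene',dict(foot=[(316,272),(338,252),(361,236),(338,262)],rail=[(345,212),(370,237),(402,268)],clip=[(388,252),(390,258),(391,250)],leg=[(318,235),(322,240)],table=[(430,240)],mug=[(265,285)],jar=[(343,162)])),('side',dict(foot=[(358,218),(347,245)],rail=[(340,222),(410,232)],clip=[(392,222)]))):
    d=D[n];P=cloud(d)
    for k,l in pts.items():
        for u,v in l: print(n,k,u,v,P[v,u].round(3),d['img'][v,u])
def pca(q):
    r=cv2.fitLine(q.astype(np.float32),cv2.DIST_HUBER,0,.001,.001).ravel(); a=r[:2]*np.sign(r[0]); s=(q-r[2:])@a
    return r[2:],a,np.degrees(np.arctan2(a[1],a[0])),np.percentile(s,[1,99])
d=D['scene'];P=cloud(d);im=d['img'].astype(int);z=P[...,2]
box=np.zeros(z.shape,bool); box[180:300,300:420]=1
m=box&(z>.003)&(z<.012)&(im.min(-1)>120); print('rail',m.sum(),pca(P[m][:,:2]))
m=box&(z>.050)&(z<.059)&(im.max(-1)<120); print('foottop',m.sum(),pca(P[m][:,:2]),np.median(P[m],0))
c=cv2.resize(d['img'][180:300,280:440],None,fx=5,fy=5,interpolation=cv2.INTER_CUBIC);cv2.imwrite('pics/c1.png',c[:,:,::-1])
```

```text
scene foot 316 272 [0.477 0.414 0.031] [68 69 72]
scene foot 338 252 [0.483 0.355 0.053] [79 82 85]
scene foot 361 236 [0.493 0.289 0.053] [93 97 99]
scene foot 338 262 [0.482 0.355 0.016] [67 65 66]
scene rail 345 212 [0.597 0.261 0.008] [175 153 134]
scene rail 370 237 [0.504 0.253 0.009] [228 231 231]
scene rail 402 268 [nan nan nan] [246 247 247]
scene clip 388 252 [0.453 0.239 0.002] [151 118  90]
scene clip 390 258 [0.43  0.252 0.018] [129 133 137]
scene clip 391 250 [0.454 0.229 0.   ] [153 118  88]
scene leg 318 235 [0.548 0.366 0.047] [126 130 135]
scene leg 322 240 [0.534 0.365 0.044] [164 167 166]
scene table 430 240 [0.429 0.137 0.003] [88 66 47]
scene mug 265 285 [0.517 0.518 0.01 ] [232 231 226]
scene jar 343 162 [0.69  0.209 0.071] [245 244 238]
side foot 358 218 [0.496 0.312 0.056] [ 96  98 102]
side foot 347 245 [0.487 0.406 0.055] [103 105 110]
side rail 340 222 [0.548 0.266 0.005] [168 169 166]
side rail 410 232 [0.398 0.251 0.01 ] [233 234 231]
side clip 392 222 [0.44  0.241 0.018] [107 107 106]
rail 559 (array([0.51638067, 0.25842926], dtype=float32), array([0.9900363 , 0.14081244], dtype=float32), np.float32(8.094861), array([-0.12834889,  0.14435183]))
foottop 253 (array([0.5316624 , 0.36398134], dtype=float32), array([ 0.9985924 , -0.05304053], dtype=float32), np.float32(-3.040425), array([-0.05804034,  0.09366936])) [0.59490964 0.36175402 0.05389442]
```

View pics/c1.png

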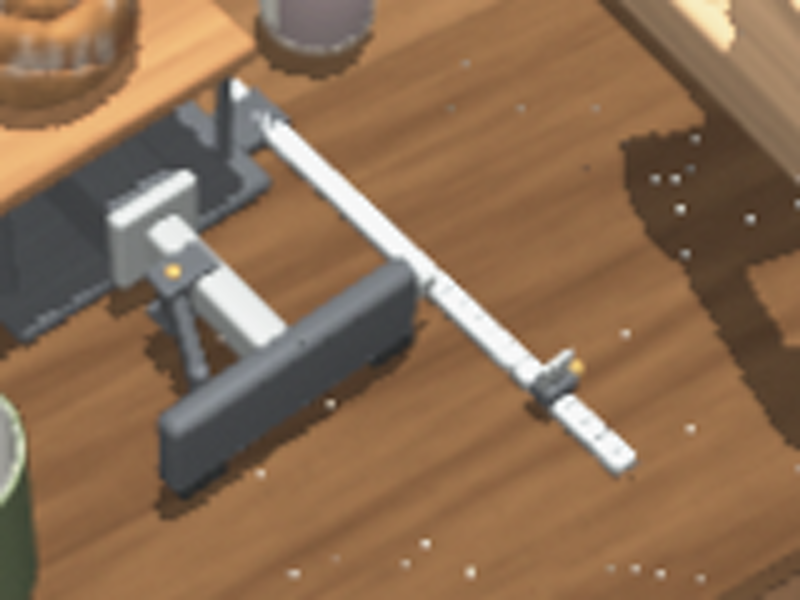

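The crop shows the sleeve, bar, lever (swung out slightly, tip near crop (200,375)), cross foot and clip (555,380). The rail's yaw is about 8°. I'll move the wrist camera over the leg for a close look.

Run:
```python
from h import *
import pickle
D=pickle.load(open('d0.pkl','rb'))
o=env.observe(); print(np.array(o['position']).round(4),np.array(o['tool_rot']).round(3),o['time_s'],o['ft_force'],o['grip_width'])
d=D['wrist'];print(d['K'],-d['R'].T@d['t'],d['R'].round(3))
```

```text
[5.498e-01 1.000e-04 2.309e-01] [[-0.     1.    -0.001]
 [ 1.     0.     0.   ]
 [ 0.    -0.001 -1.   ]] 0.15 [ 0.01742448 -0.51921954  0.0238045 ] 0.08554423952781715
[[339.2387889    0.         321.84437444]
 [  0.         339.2387889  198.99576267]
 [  0.           0.           1.        ]] [0.55037253 0.07982792 0.37438487] [[ 1.    -0.    -0.002]
 [ 0.    -0.951  0.309]
 [-0.002 -0.309 -0.951]]
```

Emit:
step_arm:
  targets:
    - [[0.13,-0.02,-0.02],[0,0,-0.15]]
    - [[0.26,-0.04,-0.04],[0,0,-0.3]]
    - [[0.39,-0.06,-0.06],[0,0,-0.45]]
    - [[0.52,-0.08,-0.06],[0,0,-0.6]]
    - [[0.65,-0.1,-0.06],[0,0,-0.75]]
    - [[0.78,-0.13,-0.06],[0,0,-0.9]]
    - [[0.9,-0.16,-0.06],[0,0,-1]]
    - [[1,-0.16,-0.06],[0,0,-1]]
    - [[1,-0.16,-0.06],[0,0,-1]]

```text
time_s: 0.9
position: [0.5007, 0.3046, 0.2488]
tool_rot: [[-0.711, 0.703, -0.001], [0.703, 0.711, 0.001], [0.001, 0.0, -1.0]]
ft_force: [-0.1, 1.2, -0.3]
grip_width: 0.0854
gripper_force: 0.0
```

Emit:
step_arm:
  targets:
    - [[0,0,0],[0,0,-0.15]]
    - [[0,0,0],[0,0,-0.3]]
    - [[0,0,0],[0,0,-0.45]]
    - [[0,0,0],[0,0,-0.6]]
    - [[0,0,0],[0,0,-0.75]]
    - [[0,0,0],[0,0,-0.9]]
    - [[0,0,0],[0,0,-1]]
    - [[0,0,0],[0,0,-1]]

```text
time_s: 1.57
position: [0.502, 0.2996, 0.249]
tool_rot: [[-1.0, -0.002, -0.001], [-0.002, 1.0, -0.0], [0.001, -0.0, -1.0]]
ft_force: [-0.6, 0.4, -0.1]
grip_width: 0.0853
gripper_force: 0.0
```

Emit:
step_arm:
  targets:
    - [[0,0.06,0],[0,0,-0.1]]
    - [[0,0.12,0],[0,0,-0.18]]
    - [[0,0.12,0],[0,0,-0.18]]
    - [[0,0.12,0],[0,0,-0.18]]

```text
time_s: 1.9
position: [0.5019, 0.3361, 0.2489]
tool_rot: [[-0.99, -0.139, -0.001], [-0.139, 0.99, -0.0], [0.001, -0.0, -1.0]]
ft_force: [-0.8, 0.2, -0.0]
grip_width: 0.0851
gripper_force: 0.0
```

Run:
```python
from h import *
import pickle
o=env.observe(); print(np.array(o['position']).round(4),np.array(o['tool_rot']).round(3),o['time_s'],o['q'])
d=grab('wrist'); pickle.dump(d,open('w1.pkl','wb')); save(d,'w1.png')
```

```text
[0.5019 0.3361 0.2489] [[-0.99  -0.139 -0.001]
 [-0.139  0.99  -0.   ]
 [ 0.001 -0.    -1.   ]] 1.9 [ 2.25947986e+01  2.67717981e+01  6.32619907e+01 -1.41289681e-02
  9.00053137e+01 -7.53752492e+01]
```

View pics/w1.png

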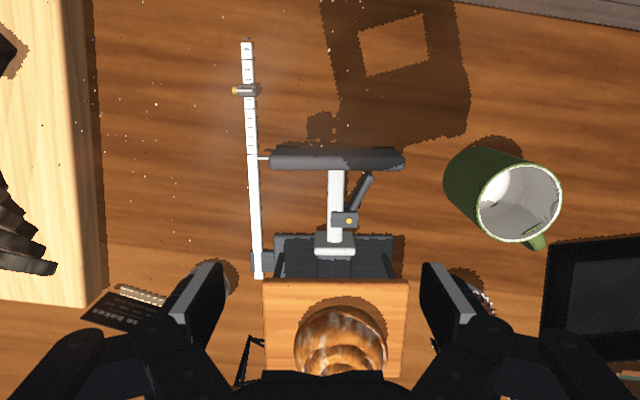

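The wrist view shows the clip at (245,90), the pointer tip at about (260,158), the foot at (268–405, 148–171), the bar at (336,200), the lever from (350,215) to (368,178) and the mug at (510,195).

Run:
```python
from h import *
import pickle
d=pickle.load(open('w1.pkl','rb'));S=pickle.load(open('d0.pkl','rb'))['scene'];I=pickle.load(open('d0.pkl','rb'))['side']
P=cloud(d);im=d['img'].astype(int);z=P[...,2]
box=np.zeros(z.shape,bool);box[105:270,235:270]=1
m=box&(z>.004)&(z<.013)&(im.min(-1)>130)
r=cv2.fitLine(P[m][:,:2].astype(np.float32),cv2.DIST_HUBER,0,.001,.001).ravel();a=r[:2]*np.sign(r[0]);n=np.array([-a[1],a[0]])
print('rail',m.sum(),np.degrees(np.arctan2(*a[::-1])),r[2:],np.median(z[m]))
b0=r[2:]+n*.095; b0=b0-a*(b0@a)   # bar line point; coords s=p.a, t=(p-b0).n
st=lambda p:(round(float(p[:2]@a),4),round(float((p[:2]-b0)@n),4),round(float(p[2]),4))
np.savez('fr.npz',a=a,n=n,b0=b0)
def rep(name,D,us):
    C=cloud(D)
    for u,v in us: print(name,(u,v),st(C[v,u]),D['img'][v,u])
def stat(name,m):
    q=P[m];s=q[:,:2]@a;t=(q[:,:2]-b0)@n
    print(name,m.sum(),'s',np.percentile(s,[2,50,98]).round(4),'t',np.percentile(t,[2,50,98]).round(4),'z',np.median(q[:,2]).round(4))
def bx(u0,u1,v0,v1):
    b=np.zeros(z.shape,bool);b[v0:v1,u0:u1]=1;return b
stat('foottop',bx(262,412,140,180)&(z>.050)&(z<.060))
stat('bar',bx(325,345,172,205)&(z>.036)&(z<.050)&(im.min(-1)>130))
stat('lever',bx(348,378,172,210)&(z>.034)&(z<.050)&(im.max(-1)<110))
stat('levertip',bx(348,378,172,184)&(z>.034)&(z<.050)&(im.max(-1)<110))
stat('clip fin',bx(230,262,80,102)&(z>.024)&(z<.038))
stat('clip all',bx(230,262,80,102)&(z>.014)&(z<.038))
stat('ptr',bx(256,268,152,166)&(z>.014)&(z<.034))
stat('mug',bx(440,570,130,255)&(z>.08)&(z<.11))
x,y=d['img'],None
cv2.imwrite('pics/c2.png',np.hstack([cv2.resize(x[70:180,215:275],None,fx=5,fy=5,interpolation=2),cv2.resize(x[140:250,320:400],None,fx=5,fy=5,interpolation=2)])[:,:,::-1])
```

```text
rail 1664 7.367244 [0.5423554  0.26081672] 0.008655136390035897
foottop 2084 s [0.5248 0.5315 0.54  ] t [-0.0663 -0.0016  0.0648] z 0.0552
bar 521 s [0.5449 0.5622 0.5802] t [-0.0083 -0.0005  0.0078] z 0.0446
lever 208 s [0.5475 0.5668 0.5865] t [0.0153 0.0263 0.0372] z 0.0414
levertip 55 s [0.547  0.5516 0.5576] t [0.0278 0.0321 0.0389] z 0.0411
clip fin 56 s [0.4627 0.4637 0.4648] t [-0.1031 -0.0945 -0.0865] z 0.0324
clip all 297 s [0.4568 0.4637 0.4698] t [-0.1096 -0.0954 -0.086 ] z 0.0184
ptr 46 s [0.5308 0.5316 0.5332] t [-0.0858 -0.08   -0.0738] z 0.032
mug 3024 s [0.5217 0.5631 0.6041] t [0.1264 0.1771 0.2022] z 0.0932
```

View pics/c2.png

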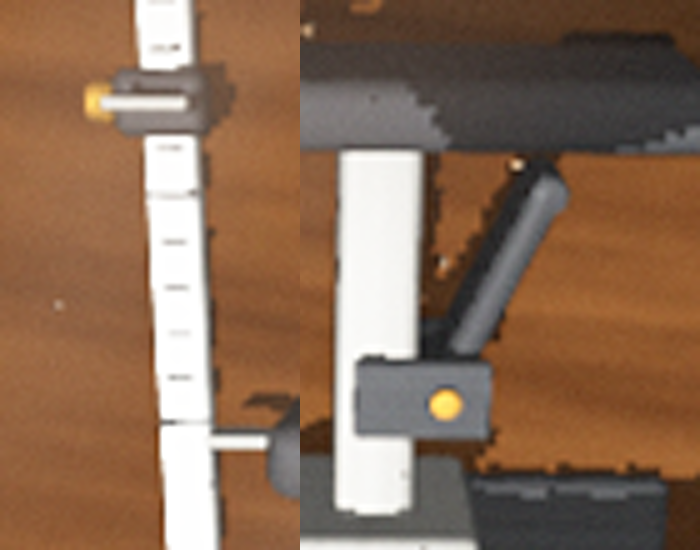

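Both views agree: foot top 0.055 (two views), bar top 0.044 and clip fin 0.032 all match the sizes given. Pointer to mark is 68 mm. The lever's free end sits about 35 mm left. Next I go down behind the foot, centred 10 mm left of the bar.

Emit:
step_arm:
  targets:
    - [[-0.05,0.083,0.05],[0,0,0]]
    - [[-0.05,0.083,0.12],[0,0,0]]
    - [[-0.05,0.083,0.2],[0,0,0]]
    - [[-0.05,0.083,0.28],[0,0,0]]
    - [[-0.05,0.083,0.36],[0,0,0]]
    - [[-0.05,0.083,0.44],[0,0,0]]
    - [[-0.05,0.083,0.52],[0,0,0]]
    - [[-0.05,0.083,0.52],[0,0,0]]
  jaw: 85
  grip_force: 40

```text
time_s: 2.62
position: [0.5115, 0.3608, 0.0889]
tool_rot: [[-0.99, -0.138, -0.008], [-0.138, 0.99, -0.004], [0.008, -0.003, -1.0]]
ft_force: [-1.2, -0.3, -0.4]
grip_width: 0.085
gripper_force: 0.0
```

Run:
```python
from h import *
o=env.observe(); f=np.load('fr.npz');p=np.array(o['position']);print(p.round(4),p[:2]@f['a'],(p[:2]-f['b0'])@f['n'],o['ft_force'])
d=grab('wrist'); save(d,'w2.png')
```

```text
[0.5115 0.3608 0.0889] 0.5535801237237546 0.008136881608670977 [-1.1899356  -0.27240963 -0.36519833]
```

View pics/w2.png

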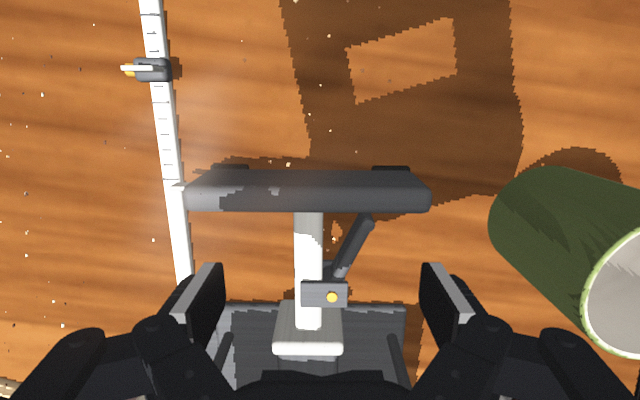

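The wrist view shows the open fingers straddling the bar and the lever tip (370,220), with the foot at (185–430, 170–212) ahead of them. I'm going down with 3 mm more clearance.

Emit:
step_arm:
  targets:
    - [[-0.012,0.006,0.05],[0,0,0]]
    - [[-0.012,0.006,0.1],[0,0,0]]
    - [[-0.012,0.006,0.15],[0,0,0]]
    - [[-0.012,0.006,0.2],[0,0,0]]
    - [[-0.012,0.006,0.25],[0,0,0]]
    - [[-0.012,0.006,0.255],[0,0,0]]
    - [[-0.012,0.006,0.255],[0,0,0]]

```text
time_s: 3.25
position: [0.5172, 0.3649, 0.0179]
tool_rot: [[-0.99, -0.14, 0.001], [-0.14, 0.99, 0.0], [-0.001, 0.0, -1.0]]
ft_force: [-0.1, 0.5, 0.5]
grip_width: 0.0853
gripper_force: 0.0
```

Run:
```python
from h import *
o=env.observe(); f=np.load('fr.npz');p=np.array(o['position']);print(p.round(4),p[:2]@f['a'],(p[:2]-f['b0'])@f['n'],o['ft_force'])
```

```text
[0.5172 0.3649 0.0179] 0.5597222095885374 0.011458750185993212 [-0.10567121  0.46510584  0.54323545]
```

Emit:
step_arm:
  targets:
    - [[0.015,0,0.005],[0,0,0]]
    - [[0.03,0,0.01],[0,0,0]]
    - [[0.05,0,0.01],[0,0,0]]
    - [[0.075,0,0.01],[0,0,0]]
    - [[0.1,0,0.01],[0,0,0]]
    - [[0.125,0,0.01],[0,0,0]]
    - [[0.15,0,0.01],[0,0,0]]
    - [[0.18,0,0.01],[0,0,0]]
    - [[0.2,0,0.01],[0,0,0]]
    - [[0.2,0,0.01],[0,0,0]]

```text
time_s: 4.08
position: [0.4572, 0.3573, 0.0152]
tool_rot: [[-0.99, -0.141, 0.003], [-0.141, 0.99, 0.002], [-0.003, 0.002, -1.0]]
ft_force: [4.5, 4.2, 2.7]
grip_width: 0.0852
gripper_force: 2.6
```

```bash
cat > m.py <<'E'
from h import *
import sys
f=np.load('fr.npz');a,n,b0=f['a'],f['n'],f['b0']
def meas(tag):
    o=env.observe();p=np.array(o['position']);print('tcp s,t,z',p[:2]@a,(p[:2]-b0)@n,p[2],'F',np.array(o['ft_force']).round(1),'w',o['grip_width'],o['gripper_force'],o['time_s'])
    for nm in ('wrist','scene'):
        d=grab(nm);P=cloud(d);z=P[...,2];im=d['img'].astype(int);save(d,nm+tag+'.png')
        s=P[...,:2]@a;t=(P[...,:2]-b0)@n
        def stat(k,m):
            print(nm,k,m.sum(),*( (np.percentile(s[m],[3,50,97]).round(4),np.percentile(t[m],[3,97]).round(4),np.median(z[m]).round(4)) if m.sum()>3 else ()))
        stat('foottop',(z>.050)&(z<.059)&(abs(t)>.0)&(abs(t)<.072)&(s>.42)&(s<.56)&(abs(t)>(.0 if nm=='x' else .0))&(im.max(-1)<150))
        stat('fin',(z>.024)&(z<.038)&(t<-.087)&(t>-.106)&(s>.44)&(s<.49))
        stat('ptr',(z>.02)&(z<.037)&(t<-.0725)&(t>-.084)&(s>.42)&(s<.56))
        stat('lever',(z>.034)&(z<.048)&(t>.011)&(t<.05)&(s>.45)&(s<.58)&(im.max(-1)<120))
    return
meas(sys.argv[1])
E
python3 m.py 3
```

```text
tcp s,t,z 0.49923598317067436 0.011609851674721366 0.015194271508330824 F [4.5 4.2 2.7] w 0.08524772733076826 2.583138942718506 4.0833
wrist foottop 15108 [0.4719 0.4781 0.5001] [-0.0527  0.0645] 0.0551
wrist fin 557 [0.4621 0.4627 0.465 ] [-0.1029 -0.0873] 0.0319
wrist ptr 280 [0.4779 0.4785 0.4806] [-0.0838 -0.0764] 0.0301
wrist lever 3960 [0.4715 0.5008 0.536 ] [0.0125 0.0471] 0.0423
scene foottop 463 [0.4718 0.4787 0.4935] [-0.061   0.0662] 0.0549
scene fin 21 [0.4609 0.4623 0.4645] [-0.104  -0.0873] 0.031
scene ptr 10 [0.4776 0.4786 0.4801] [-0.083  -0.0763] 0.029
scene lever 80 [0.4708 0.4725 0.5481] [0.0127 0.0474] 0.042
```

View pics/wrist3.png

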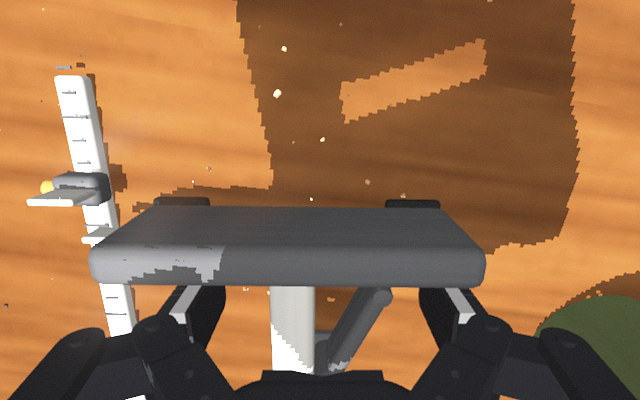

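The wrist view shows the fingers hooked behind the foot, the lever open inside the left finger (tip at 380,298), the pointer at (95,238) and the clip fin at (55,199). Both cameras put the pointer 16 mm short of the mark.

Emit:
step_arm:
  targets:
    - [[0.015,0,0],[0,0,0]]
    - [[0.03,0,0],[0,0,0]]
    - [[0.045,0,0],[0,0,0]]
    - [[0.053,0,0],[0,0,0]]
    - [[0.053,0,0],[0,0,0]]
    - [[0.053,0,0],[0,0,0]]
    - [[0.053,0,0],[0,0,0]]
    - [[0.053,0,0],[0,0,0]]

```text
time_s: 4.85
position: [0.443, 0.3553, 0.0151]
tool_rot: [[-0.99, -0.14, 0.004], [-0.14, 0.99, 0.003], [-0.005, 0.002, -1.0]]
ft_force: [5.1, 5.3, 2.3]
grip_width: 0.0849
gripper_force: 3.0
```

```bash
python3 m.py 4
```

```text
tcp s,t,z 0.48493865766596894 0.011414692736016032 0.015086010384675028 F [5.1 5.3 2.3] w 0.08485171188998504 2.955513373017311 4.85
wrist foottop 15224 [0.4576 0.4638 0.4857] [-0.0532  0.0645] 0.0551
wrist fin 591 [0.4619 0.4626 0.4647] [-0.1031 -0.0874] 0.0314
wrist ptr 282 [0.4635 0.4641 0.4662] [-0.0838 -0.0765] 0.0299
wrist lever 3953 [0.4572 0.4866 0.5218] [0.0123 0.0472] 0.0423
scene foottop 463 [0.457  0.4638 0.4779] [-0.0605  0.0669] 0.055
scene fin 19 [0.4616 0.4625 0.4647] [-0.1043 -0.0876] 0.0306
scene ptr 10 [0.4627 0.4638 0.4656] [-0.0832 -0.0769] 0.0304
scene lever 68 [0.4563 0.4576 0.533 ] [0.0135 0.0481] 0.0424
```

Emit:
step_arm:
  targets:
    - [[0.003,-0.005,0],[0,0,0]]
    - [[0.006,-0.01,0],[0,0,0]]
    - [[0.006,-0.015,0],[0,0,0]]
    - [[0.006,-0.02,0],[0,0,0]]
    - [[0.006,-0.022,0],[0,0,0]]
    - [[0.006,-0.022,0],[0,0,0]]
    - [[0.006,-0.022,0],[0,0,0]]

```text
time_s: 5.53
position: [0.4421, 0.3483, 0.0149]
tool_rot: [[-0.99, -0.14, 0.004], [-0.14, 0.99, 0.002], [-0.004, 0.002, -1.0]]
ft_force: [4.8, 3.8, 2.1]
grip_width: 0.0847
gripper_force: 3.0
```

```bash
python3 m.py 5
```

```text
tcp s,t,z 0.4830937575754155 0.004652459081621789 0.014883559495003685 F [4.8 3.8 2.1] w 0.08468050605629843 2.9895224422216415 5.5333
wrist foottop 15782 [0.4557 0.4621 0.4837] [-0.0553  0.0632] 0.0552
wrist fin 590 [0.4619 0.4625 0.4649] [-0.103  -0.0875] 0.0315
wrist ptr 322 [0.4618 0.4624 0.4647] [-0.0836 -0.0758] 0.0298
wrist lever 4178 [0.4554 0.4841 0.519 ] [0.0127 0.0477] 0.042
scene foottop 478 [0.4551 0.4619 0.4775] [-0.0613  0.0656] 0.055
scene fin 21 [0.4609 0.4623 0.4649] [-0.1043 -0.0876] 0.0305
scene ptr 10 [0.461  0.462  0.4637] [-0.0829 -0.0765] 0.0291
scene lever 68 [0.4545 0.4556 0.5022] [0.0131 0.0461] 0.042
```

The pointer and mark are level to within 0.5 mm in both views, and the pose has been held for more than 0.2 s. Now I shut the lever.

Emit:
step_arm:
  targets:
    - [[0,0,0],[0,0,0]]
    - [[0,0,0],[0,0,0]]
    - [[0,0,0],[0,0,0]]
    - [[0,0,0],[0,0,0]]
    - [[0,0,0],[0,0,0]]
    - [[0,0,0],[0,0,0]]
    - [[0,0,0],[0,0,0]]
    - [[0,0,0],[0,0,0]]
  jaw: 45
  grip_force: 40

```text
time_s: 6.3
position: [0.4423, 0.3488, 0.0152]
tool_rot: [[-0.99, -0.14, 0.005], [-0.14, 0.99, 0.003], [-0.005, 0.003, -1.0]]
ft_force: [4.9, 5.2, 3.7]
grip_width: 0.045
gripper_force: 3.9
```

```bash
python3 m.py 6
```

```text
tcp s,t,z 0.483386202044234 0.005073861598848198 0.015201712467732054 F [4.9 5.2 3.7] w 0.045022518249632444 3.935459330677986 6.3
wrist foottop 14680 [0.4562 0.4619 0.4827] [-0.0512  0.0635] 0.0552
wrist fin 604 [0.4619 0.4626 0.465 ] [-0.1031 -0.0873] 0.0314
wrist ptr 320 [0.4623 0.4628 0.4651] [-0.0838 -0.0758] 0.0297
wrist lever 3566 [0.4559 0.4805 0.516 ] [0.0124 0.0474] 0.0425
scene foottop 470 [0.4552 0.4621 0.4779] [-0.0603  0.0655] 0.055
scene fin 21 [0.461  0.4622 0.4644] [-0.1046 -0.0891] 0.0294
scene ptr 9 [0.4617 0.4626 0.4638] [-0.0833 -0.0777] 0.0287
scene lever 62 [0.4546 0.4559 0.5035] [0.0123 0.0474] 0.041
```

View pics/wrist6.png

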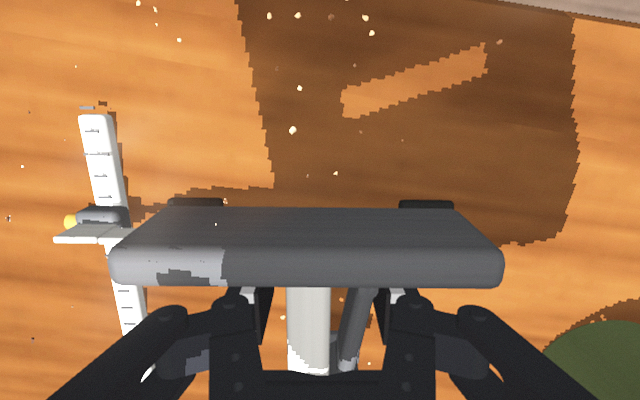

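The view shows both fingers behind the foot. The left finger at (385,300) is pressing the lever (360,310) towards the bar, and the pointer is level with the fin at (90,238). I'm closing fully.

Emit:
step_arm:
  targets:
    - [[0,0,0],[0,0,0]]
    - [[0,0,0],[0,0,0]]
    - [[0,0,0],[0,0,0]]
    - [[0,0,0],[0,0,0]]
    - [[0,0,0],[0,0,0]]
    - [[0,0,0],[0,0,0]]
    - [[0,0,0],[0,0,0]]
    - [[0,0,0],[0,0,0]]
  jaw: 20
  grip_force: 50

```text
time_s: 7.07
position: [0.4429, 0.3475, 0.0158]
tool_rot: [[-0.99, -0.14, 0.006], [-0.14, 0.99, 0.001], [-0.006, 0.0, -1.0]]
ft_force: [6.4, -3.9, 11.2]
grip_width: 0.026
gripper_force: 51.5
```

```bash
python3 m.py 7
```

```text
tcp s,t,z 0.4837896217731002 0.003702335490587182 0.015818126560706223 F [ 6.4 -3.9 11.2] w 0.02597721851562361 51.49917868897319 7.0667
wrist foottop 14586 [0.4567 0.4625 0.4813] [-0.0513  0.0634] 0.0551
wrist fin 592 [0.4619 0.4626 0.4647] [-0.1031 -0.0874] 0.0314
wrist ptr 303 [0.4628 0.4634 0.4654] [-0.0837 -0.0758] 0.03
wrist lever 2858 [0.4564 0.4572 0.518 ] [0.0113 0.0478] 0.0429
scene foottop 482 [0.456  0.4625 0.4819] [-0.0603  0.0653] 0.0549
scene fin 18 [0.4609 0.4625 0.4643] [-0.104  -0.0877] 0.0317
scene ptr 10 [0.4617 0.4625 0.4634] [-0.0831 -0.0757] 0.0317
scene lever 57 [0.4552 0.4564 0.5091] [0.0121 0.0486] 0.0418
```

View pics/wrist7.png

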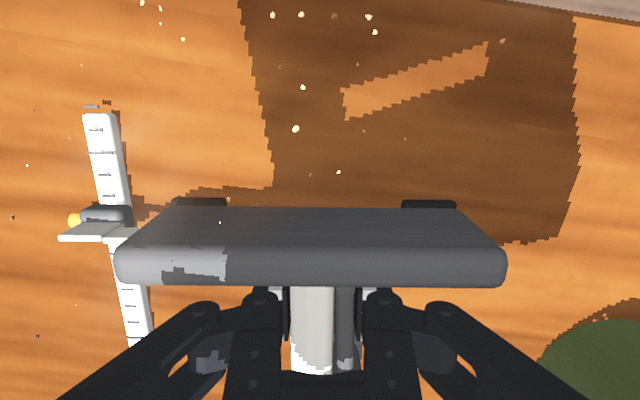

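The lever lies flat between the finger and the bar at (345,320), and the opening reads 26 mm against 28 mm expected across bar and lever. The pointer is still within 1 mm of the mark, so I'm handing in.

```bash
python3 -c "
from h import *
print(close_job())"
```

```text
the job is handed in; nothing more can be done
None
```

I drew the leg out to the clip mark (within about 1 mm in both camera views) and squeezed the cam lever shut at a 26 mm opening. I handed the job in at about 7 s with the gripper still holding the leg; no pass or fail result came back.

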